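Refit the battery cover of a parcel-locker lock unit

TASK

The grey locker lock unit lies on the counter with its battery bay open. Pick up the bronze cover with the tongue, hook the tongue under the blue bar at the front of the unit while the cover's rear is still raised, then pivot the rear down until it snaps under the orange spring catch and the cover lies flat and straight over the bay; let go of it. Leave the cream cover, which has no tongue, where it is.

Things in the scene. Friction and masses are not known exactly. Their poses are not given: they have to be found in the camera images.
- cover: Loose bronze cover, 0.12 kg, flat on the counter. Plate 110 (x) x 90 (y) x 5 mm; at its front (-x) edge a tongue 26 long, 70 wide, 4 thick, undersides level; 136 long in all. Black grip tab on top, 36 (x) x 20 (y), from 5 to 31 above the underside, centred at x +15, y 0. Origin: centre of the plate's underside; x to the rear, away from the tongue; z up.
- lip_tip (a point): Middle of the cover's tongue at its front end, on the underside: 81 mm from the cover's origin towards its -x. Axes as the cover's.
- unit: Fixed grey lock unit, 190 (x) x 140 (y) mm, flat deck 36 above the counter, no side walls. Origin: centre of its underside; x to its rear, away from the robot; z up. Battery bay: a pit at x -25 to 45, y -32 to 32; the deck is flat before it. Fitted, the cover lies on the deck with its origin at x +6 to +18, y 0, z 36 and its axes along the unit's: aim for x +11.
- slot (a point): Middle of the rear edge of the blue bar's underside, at x -55, 14 mm above the unit's deck; axes as the unit's. The bar is 120 wide (y), 5 thick, and overhangs the deck for 20 mm from here towards -x, to the slot's back wall. The tongue goes in towards -x, 8 to 20 mm deep, with the cover's rear tilted up about 20 degrees so that it clears the catch.
- catch (a joint): Orange spring catch, 44 wide (y), at the unit's rear: slide in m, 0 at rest, + towards unit +x, to 0.018. Nose tip at unit x 57, 8 mm above the deck; its front slopes up and back to about x 75, 36 above the deck. The cover's rear edge, pressed down with 5 to 15 N at the tab, pushes it back (spring 1.5 to 4 N); it then springs out over the edge. A stop under it ends at x 73.
- blank: Loose cream cover that does not belong here: the same 110 x 90 x 5 mm plate and black tab but no tongue. Origin: centre of its underside. The unit and both covers lie side by side, in any order.
Things that resemble listed ones, but are neither listed nor needed, are in the scene too. What is shaped like the cover but red is not meant. Of the things that look like the unit, take the one that is farthest to the robot's left at the start.

How it is judged:
By the outcome, as a careful person would: the job done as asked, in the order asked, and still so for the second after the job is handed in, with the robot touching nothing.
It also fails if it takes over 42 s, if anything falls off the work surface, if the arm or the gripper's body presses on something with over 40 N, if the wrist force passes 120 N, or if a joint passes its speed limit or range.

ROBOT

A 7-joint arm with a two-finger parallel gripper is mounted at the origin on the work surface. World frame = base frame: x ahead of the robot, y to its left, z up, the work surface at z = 0. Lengths are in m, angles in rad, forces in N, time in s.
With the tool pointing down it reaches from about 0.4 to 0.875 m from the base axis. Payload 19.3 kg.
Tool frame: the origin (TCP) lies on the centre line of the jaws, within the pads' length; the fingertips stand 11 mm ahead of it and the grasp point (between the pads) lies 8 mm behind it; y points along the fingers, x is the direction in which the jaws open and shut, and the axes are right-handed (so a half turn about y gives the same grasp; the last joint's range is limited). The gripper opens to 85 mm and grips with 20 to 120 N. Pads are 22 mm wide; open, the fingers measure 114 mm over their backs; the gripper's body (76 mm by 85 mm) begins 54 mm behind the grasp point. The pads swing forward as they close: fully open they stand 13 mm farther back than shut.
Start: joints at [1.09, 0.521, -0.036, 1.599, 0.021, 1.021, -0.113], TCP at [0.25, -0.573, 0.242] pointing down, gripper open.
Joint ranges: [-2.91, 2.91], [-0.3, 2.13], [-1.5, 1.42], [0.17, 2.43], [-1.26, 4.41], [0.16, 1.93], [-2.52, 2.52]. Speed limits (rad/s): [1.89, 1.89, 2.39, 2.39, 3.01, 3.01, 3.01].

INTERFACE

Orientations are given as [roll, pitch, yaw] about the fixed x, y, z axes, in that order (R = Rz(yaw) Ry(pitch) Rx(roll)).
In Python, from workcell import monitor, cams, bot gives the robot as it stands.
- The arm moves only by the tool send_rows, never from a script. Its argument "series" is text: rows parted by semicolons, each of 7 numbers parted by spaces: the turn, a rotation vector about the tool's x, y, z in rad, then the shift along the tool's x, y, z in mm, then the opening, from 0 (shut) to 1 (fully open). In form: ax ay az tx ty tz claw; .... A call has 1 to 20 rows; each row is the pose to reach, as a shift and turn from the pose commanded when the call began, along the tool's axes at that moment; what a row does not reach only later rows make up. A row lasts 1/12 s, in which the tool goes at most 41.7 mm and 7.16 degrees, less where a joint would pass 70% of its speed; a pose out of reach is approached as far as the arm can. A call with a gripper value outside its range is refused whole. The fingers move at their own pace and stop on an object; "force" is the grip in N (left out, the last holds). Time passes only in rows, so rows that repeat a pose let the fingers close. It gives the time, the measured TCP pose, the force and the opening at its end, in the units of the state.
- monitor.observe(): the state, without advancing time (a new reading comes with each control period).
- cams.grab_frame(name): name is "scene" or "top" or "wrist"; returns the picture (384x512x3 uint8, red, green, blue); there is no depth.
- cams.get_calibration(name): a dict with "mtx" (3x3 intrinsics, pixels), "origin" and "attitude" of the camera in the world. Camera axes: x right, y down, z forward; pixel columns grow to the right and rows downward; lengths in m; the calibration is good to about 2 mm. A picture is of the moment at which its call begins: read the wrist's pose just before it. get_calibration takes no time and is no camera call; for the wrist camera it gives the pose at the moment of the call.
- bot.job_done(): hands the job in, once; it reports no verdict.
The state is a dict: "clock": time; "qpos": joint angles; "qd": joint speeds; "joint_efforts": joint torques, N m; "position": TCP position; "tool_rot": TCP orientation; "force": force on the tool from outside, world axes, zero at the start; "moment": the same for the moment, N m; "grip_width": finger opening in m.
Only numpy, scipy, OpenCV 4.12 (cv2) and the standard library are available. Lean on these libraries where they do the work, as an engineer would, in place of code of your own. Each camera call takes 0.05 s, during which the arm holds its last target.

## Working session

There is one attempt and no reset: what is moved stays moved. The work goes in short steps, Python scripts to look and compute and a tool call to move; the robot and the scene stay as the last step left them, time stands still between calls to the robot, and variables do not carry over. Pictures are saved under pics/ and viewed, and the job is handed in when it is done.

Besides the shell and the picture viewer there is one more tool, called after ">>>" by a JSON object that holds its "fn" and its "kwargs". send_rows: Moves the arm, as the interface text tells. Its arguments: {"type":"object","properties":{"series":{"type":"string"},"force":{"type":"number"}},"required":["series"]}

```bash
mkdir -p pics; ls; python3 - <<'E'
from workcell import monitor,cams,bot
import cv2
print(monitor.observe())
for n in ["scene","top","wrist"]:
    c=cams.get_calibration(n); print(n,c)
    cv2.imwrite(f"pics/{n}0.png",cams.grab_frame(n)[:,:,::-1])
E
```

```text
pics
{'clock': 0.0, 'qpos': array([ 1.08979684,  0.52200879, -0.03635865,  1.59999961,  0.02121229,
        1.02108851, -0.11281871]), 'qd': array([ 0.00082979,  0.00121754, -0.00113652, -0.00145859,  0.00021156,
        0.00080336,  0.00134002]), 'joint_efforts': array([-3.15914776e-04, -9.27098894e+01,  1.97983235e+00, -3.69928730e+01,
        1.78766856e-02,  8.19585635e-03, -2.89172146e-05]), 'position': array([ 0.24944214, -0.5727161 ,  0.24173163]), 'tool_rot': array([-1.57087071e+00,  1.11635891e-03, -1.15999219e+00]), 'force': array([1.38008149, 0.18801625, 0.13319084]), 'moment': array([-0.02522244, -0.03474087, -0.01076934]), 'grip_width': 0.08565026118062818}
scene {'mtx': array([[451.94693082,   0.        , 257.37347656],
       [  0.        , 451.94693082, 193.88751518],
       [  0.        ,   0.        ,   1.        ]]), 'origin': array([1.40395489, 0.21926555, 0.71679371]), 'attitude': array([-2.15214457, -0.01281231,  1.74862917])}
top {'mtx': array([[488.93528787,   0.        , 250.04289691],
       [  0.        , 488.93528787, 182.17166325],
       [  0.        ,   0.        ,   1.        ]]), 'origin': array([0.25859272, 0.07461046, 1.20466695]), 'attitude': array([-3.03904892, -0.00447093, -1.54333986])}
wrist {'mtx': array([[265.79884047,   0.        , 257.71587984],
       [  0.        , 265.79884047, 191.5624265 ],
       [  0.        ,   0.        ,   1.        ]]), 'origin': array([ 0.31416591, -0.54328436,  0.37291822]), 'attitude': array([ 2.85964534e+00,  6.89160085e-04, -1.16011123e+00])}
```

View pics/top0.png

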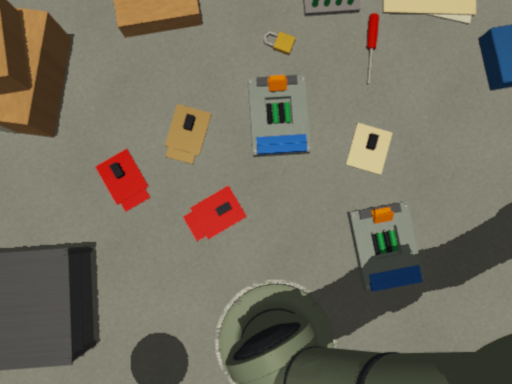

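View pics/scene0.png

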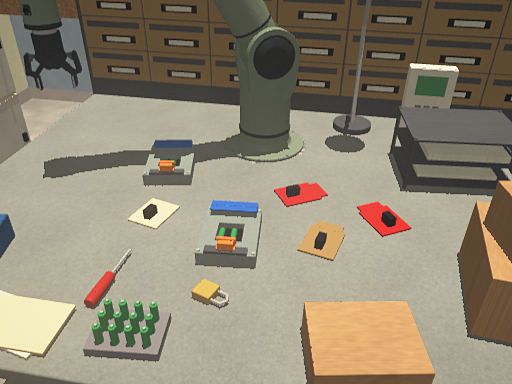

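View pics/wrist0.png

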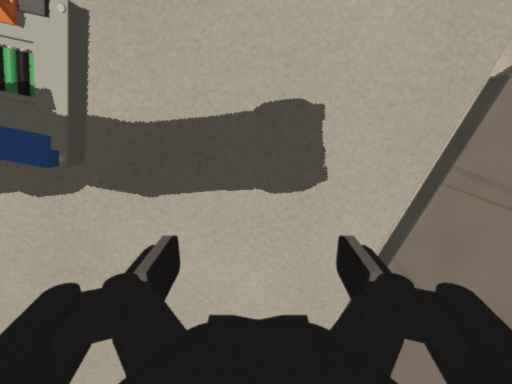

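The top view shows two units: one at (280,115), and one at (385,245) with a darker bar, farther to the robot's right. There are two red look-alike covers at (123,180) and (215,213), the bronze cover at (187,133) with its tongue towards the bottom, and the cream blank at (370,148). Robot left is +y, which is image left, so the unit I want is the one at (280,115). I'll confirm with an enlarged crop.

```bash
cat > h.py <<'E'
import numpy as np,cv2
from scipy.spatial.transform import Rotation as Rn
def R(a): return Rn.from_euler('xyz',a).as_matrix()
def ray(c,px,z):
    px=np.atleast_2d(np.asarray(px,float))
    d=np.c_[px,np.ones(len(px))]@np.linalg.inv(c['mtx']).T@R(c['attitude']).T
    return c['origin']+d*((z-c['origin'][2])/d[:,2])[:,None]
def proj(c,P):
    p=(np.atleast_2d(P)-c['origin'])@R(c['attitude'])@c['mtx'].T
    return p[:,:2]/p[:,2:]
def blobs(img,lo,hi,roi=None,amin=30):
    hsv=cv2.cvtColor(img,cv2.COLOR_RGB2HSV); m=cv2.inRange(hsv,lo,hi)
    if roi: 
        k=np.zeros_like(m);k[roi[1]:roi[3],roi[0]:roi[2]]=1;m*=k
    cs,_=cv2.findContours(m,cv2.RETR_EXTERNAL,cv2.CHAIN_APPROX_NONE)
    return sorted([c for c in cs if cv2.contourArea(c)>amin],key=cv2.contourArea,reverse=True)
E
python3 - <<'E'
import cv2
from h import *
from workcell import cams
im=cv2.imread("pics/top0.png")
cv2.imwrite("pics/crop0.png",cv2.resize(im[60:260,130:330],(600,600),interpolation=cv2.INTER_CUBIC))
rgb=im[:,:,::-1].copy(); c=cams.get_calibration("top")
hsv=cv2.cvtColor(rgb,cv2.COLOR_RGB2HSV)
for p in [(195,140),(280,145),(277,83),(258,120),(395,280)]: print(p,hsv[p[1],p[0]])
for nm,lo,hi,roi,z in [("bronze",(10,90,60),(25,255,255),(160,100,215,165),.005),("tab",(0,0,0),(180,255,50),(178,108,202,135),.031),("bar",(100,120,100),(125,255,255),(245,125,320,165),.055),("catch",(5,180,120),(18,255,255),(260,65,300,100),.06)]:
    for k in blobs(rgb,lo,hi,roi)[:2]:
        r=cv2.minAreaRect(k);b=cv2.boxPoints(r)
        print(nm,r,cv2.contourArea(k));print(ray(c,[r[0]],z).round(4));print(ray(c,b,z)[:,:2].round(4).tolist())
E
```

```text
(195, 140) [ 20 136 173]
(280, 145) [105 195 175]
(277, 83) [ 15 255 181]
(258, 120) [ 41  28 146]
(395, 280) [107 205  81]
bronze ((186.22450256347656, 134.03662109375), (36.23015594482422, 54.57096862792969), 16.389541625976562) 1795.0
[[0.4982 0.2348 0.005 ]]
[[0.4434, 0.2948], [0.5771, 0.2623], [0.5534, 0.1743], [0.4203, 0.2077]]
tab ((188.80003356933594, 122.10000610351562), (7.905693531036377, 13.597792625427246), 18.43494987487793) 90.0
[[0.5227 0.2263 0.031 ]]
[[0.5094, 0.2401], [0.5418, 0.231], [0.5361, 0.2124], [0.5038, 0.2216]]
bar ((281.2840576171875, 143.5447540283203), (16.46786880493164, 49.52836227416992), 86.42366790771484) 753.0
[[0.4716 0.0008 0.055 ]]
[[0.486, 0.0614], [0.4969, -0.0565], [0.4572, -0.0596], [0.4465, 0.0579]]
catch ((277.0, 82.5), (15.0, 18.0), 90.0) 238.5
[[0.6191 0.0145 0.06  ]]
[[0.637, 0.0366], [0.6383, -0.0067], [0.6013, -0.0075], [0.6, 0.0357]]
```

View pics/crop0.png

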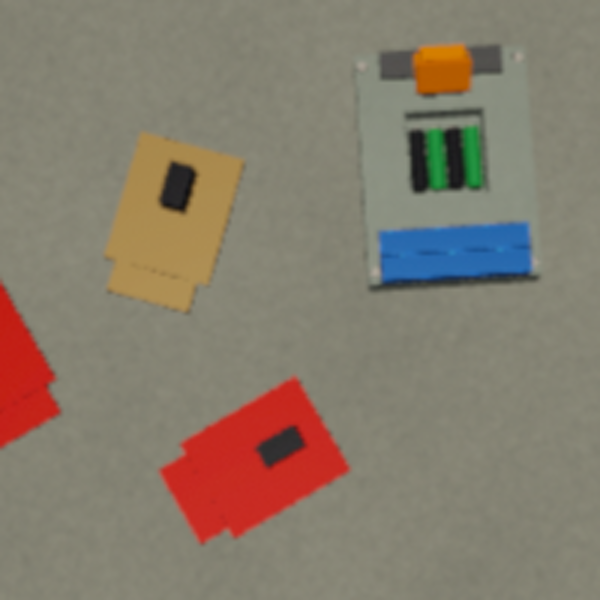

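The crop confirms both. The bronze cover at crop (175,220) has a stepped tongue, and the unit at crop (450,165) is the leftmost one, with its orange catch at the rear and blue bar at the front. Next I'll hover over the cover.

```bash
cat >> h.py <<'E'
def down(yaw,tilt=0,flip=True):
    """tool rotation for a cover at world yaw, rear raised by tilt (rad): tool z = -cover x, tool y = -cover z, tool x = -cover y"""
    C=Rn.from_euler('z',yaw)*Rn.from_euler('y',-tilt)
    return (C*Rn.from_matrix(np.array([[0,0,-1],[-1,0,0],[0,-1,0]],float))).as_matrix() if True else None
def move(p0,r0,p1,R1):
    R0=R(r0) if np.ndim(r0)==1 else r0
    t=R0.T@(np.array(p1)-p0)*1000
    a=Rn.from_matrix(R0.T@R1).as_rotvec()
    return a.round(4),t.round(1)
E
python3 - <<'E'
from h import *
from workcell import monitor
s=monitor.observe(); D=down(0); print(D, np.linalg.det(D))
print(move(s['position'],s['tool_rot'],[.523,.226,.2],down(np.radians(-14.5))))
print(move(s['position'],s['tool_rot'],[.5,-.17,.242],down(np.radians(-70))))
E
```

```text
Traceback (most recent call last):
  File "h.py", line 20, in down
    return (C*Rn.from_matrix(np.array([[0,0,-1],[-1,0,0],[0,-1,0]],float))).as_matrix() if True else None
              ~~~~~~~~~~~~~~^^^^^^^^^^^^^^^^^^^^^^^^^^^^^^^^^^^^^^^^^^^^^^
  File "scipy/spatial/transform/_rotation.pyx", line 1143, in scipy.spatial.transform._rotation.Rotation.from_matrix
ValueError: Non-positive determinant (left-handed or null coordinate frame) in rotation matrix 0: [[ 0.  0. -1.]
 [-1.  0.  0.]
 [ 0. -1.  0.]].
```

```bash
sed -i 's/\[-1,0,0\],\[0,-1,0\]\],float))).as_matrix() if True else None/[1,0,0],[0,-1,0]],float))).as_matrix()/; s/tool x = -cover y/tool x = +cover y/' h.py
python3 - <<'E'
from h import *
from workcell import monitor
s=monitor.observe(); D=down(0); print(D, np.linalg.det(D))
print(move(s['position'],s['tool_rot'],[.523,.226,.2],down(np.radians(-14.5))))
print(move(s['position'],s['tool_rot'],[.5,-.17,.242],down(np.radians(-90))))
E
```

```text
[[ 0.  0. -1.]
 [ 1.  0.  0.]
 [ 0. -1.  0.]] 1.0
(array([-1.0000e-03, -2.4777e+00, -4.0000e-04]), array([-623.1,   42.4,  569.8]))
(array([-4.00e-04, -1.16e+00, -8.00e-04]), array([-2.692e+02,  1.000e-01,  3.905e+02]))
```

>>> {"fn": "send_rows", "kwargs": {"series": "0 -1.16 0 -269 0 390 1;0 -1.16 0 -269 0 390 1;0 -1.16 0 -269 0 390 1;0 -1.16 0 -269 0 390 1;0 -1.16 0 -269 0 390 1;0 -1.16 0 -269 0 390 1;0 -1.16 0 -269 0 390 1;0 -1.16 0 -269 0 390 1;0 -1.16 0 -269 0 390 1;0 -1.16 0 -269 0 390 1;0 -1.16 0 -269 0 390 1;0 -2.478 0 -623 42 570 1;0 -2.478 0 -623 42 570 1;0 -2.478 0 -623 42 570 1;0 -2.478 0 -623 42 570 1;0 -2.478 0 -623 42 570 1;0 -2.478 0 -623 42 570 1;0 -2.478 0 -623 42 570 1;0 -2.478 0 -623 42 570 1;0 -2.478 0 -623 42 570 1", "force": 60}}

```text
clock: 1.82
position: [0.5202, 0.19, 0.204]
tool_rot: [-1.571, 0.0, 1.131]
force: [0.4, -0.5, 0.2]
grip_width: 0.0854
```

```bash
python3 - <<'E'
from h import *
from workcell import monitor
s=monitor.observe(); print(s['clock'],s['qpos'],s['position'],s['tool_rot'])
print(move(s['position'],s['tool_rot'],[.523,.226,.2],down(np.radians(-14.5))))
E
```

```text
1.8167 [ 0.07003136  0.54448453 -0.73717078  1.80205069  0.43753151  0.96512467
  0.28010944] [0.52024196 0.19001526 0.20396972] [-1.57094115e+00  7.78535625e-05  1.13066672e+00]
(array([ 1.000e-04, -1.871e-01, -1.000e-04]), array([33.7,  4. , 12.8]))
```

>>> {"fn": "send_rows", "kwargs": {"series": "0 -0.187 0 34 4 13 1;0 -0.187 0 34 4 13 1;0 -0.187 0 34 4 13 1;0 -0.187 0 34 4 13 1;0 -0.187 0 34 4 13 1"}}

```text
clock: 2.23
position: [0.5236, 0.2231, 0.2001]
tool_rot: [-1.571, 0.001, 1.308]
force: [0.3, -0.8, 0.5]
grip_width: 0.0857
```

```bash
python3 - <<'E'
from h import *
from workcell import monitor,cams
import pickle
for n in ["wrist","top"]:
    c=cams.get_calibration(n); im=cams.grab_frame(n); pickle.dump((c,im),open(f"{n}1.pkl","wb"))
    cv2.imwrite(f"pics/{n}1.png",im[:,:,::-1])
s=monitor.observe(); print(s['clock'],s['qpos'],s['position'],s['tool_rot'])
E
```

```text
2.3333 [ 0.0313688   0.58406588 -0.77228927  1.76430852  0.47885459  0.99097871
  0.38051855] [0.52373164 0.22321589 0.20034479] [-1.57138402e+00  4.59791301e-04  1.30866356e+00]
```

View pics/wrist1.png

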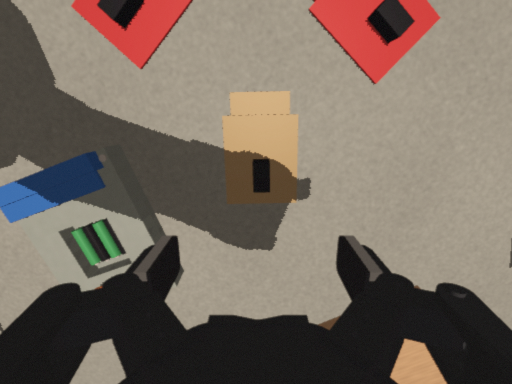

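The wrist view shows the bronze cover: tongue at (260,103), plate at (261,160), tab at (261,176), partly in shadow. The unit is at lower left, with its bar at (52,185) and its bay at (93,247).

```bash
python3 - <<'E'
from h import *
import pickle
c,im=pickle.load(open("wrist1.pkl","rb"))
hsv=cv2.cvtColor(im,cv2.COLOR_RGB2HSV)
roi=(215,85,310,212)
m=cv2.inRange(hsv,(8,90,40),(25,255,255)); k=np.zeros_like(m);k[roi[1]:roi[3],roi[0]:roi[2]]=1;m*=k
# plate+tongue edges: per-row left/right
W=[]
for v in list(range(120,200,8)):
    u=np.where(m[v])[0]; W.append((v,u.min(),u.max()+1))
L=ray(c,[(w[1]-.5+.0,w[0]) for w in W],.005)[:,:2];Rr=ray(c,[(w[2]-.5,w[0]) for w in W],.005)[:,:2]
for nm,X in(("L",L),("R",Rr)):
    vx,vy,x0,y0=cv2.fitLine(X.astype(np.float32),cv2.DIST_L2,0,.01,.01).ravel(); print(nm,np.degrees(np.arctan(vy/vx)),X.mean(0))
cs=blobs(im,(8,90,40),(25,255,255),roi); r=cv2.minAreaRect(cs[0]);print(r);b=cv2.boxPoints(r);print(ray(c,b,.005).round(4))
t=blobs(im,(0,0,0),(180,255,30),(245,150,280,200),20)[0];print(cv2.boundingRect(t));r=cv2.minAreaRect(t);print(r)
x,y,w,h=cv2.boundingRect(t)
# tab top face at z=.031: front row (y) edge; 
print("tab box at .031",ray(c,[(x-.5,y-.5),(x+w-.5,y-.5),(x-.5,y+h-.5),(x+w-.5,y+h-.5)],.031).round(4))
rows=np.where(m[:,262-20])[0];print("plate col242 rows",rows.min(),rows.max())
for v in range(88,122,2):
    u=np.where(m[v])[0]; print(v,(u.min(),u.max()) if len(u) else None,end=' ')
cv2.imwrite("pics/w1c.png",cv2.resize(im[80:215,205:320,::-1],None,fx=4.4,fy=4.4,interpolation=cv2.INTER_CUBIC))
E
```

```text
L -14.628203 [0.49254503 0.18970398]
R -13.601488 [0.51581864 0.27619946]
((260.0, 147.0), (112.0, 74.0), 90.0)
[[0.4198 0.2108 0.005 ]
 [0.442  0.2931 0.005 ]
 [0.5747 0.2632 0.005 ]
 [0.5499 0.1707 0.005 ]]
(253, 160, 17, 32)
((261.1152038574219, 175.49557495117188), (31.515161514282227, 15.411683082580566), 87.79740142822266)
tab box at .031 [[0.5012 0.2242 0.031 ]
 [0.5062 0.2429 0.031 ]
 [0.5377 0.2142 0.031 ]
 [0.5429 0.2335 0.031 ]]
plate col242 rows 92 203
88 None 90 None 92 (np.int64(232), np.int64(288)) 94 (np.int64(230), np.int64(288)) 96 (np.int64(230), np.int64(288)) 98 (np.int64(230), np.int64(288)) 100 (np.int64(230), np.int64(288)) 102 (np.int64(231), np.int64(288)) 104 (np.int64(231), np.int64(288)) 106 (np.int64(231), np.int64(288)) 108 (np.int64(231), np.int64(289)) 110 (np.int64(231), np.int64(288)) 112 (np.int64(231), np.int64(288)) 114 (np.int64(231), np.int64(295)) 116 (np.int64(223), np.int64(297)) 118 (np.int64(223), np.int64(297)) 120 (np.int64(223), np.int64(297))
```

View pics/w1c.png

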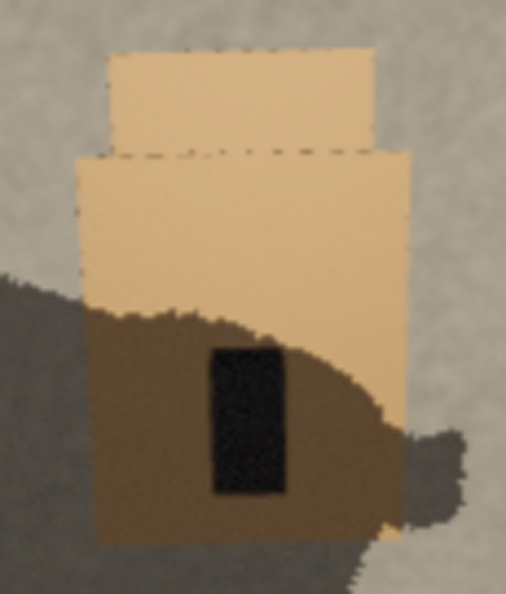

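```bash
python3 - <<'E'
from h import *
from workcell import monitor
s=monitor.observe()
for z in (.06,.019): print(move(s['position'],s['tool_rot'],[.523,.228,z],down(np.radians(-14.4))))
E
```

```text
(array([ 0.0006, -0.0108, -0.0005]), array([  4.5, 140.3,   2. ]))
(array([ 0.0006, -0.0108, -0.0005]), array([  4.5, 181.3,   2.1]))
```

>>> {"fn": "send_rows", "kwargs": {"series": "0 -0.011 0 4.5 40 2 0.6;0 -0.011 0 4.5 80 2 0.6;0 -0.011 0 4.5 120 2 0.6;0 -0.011 0 4.5 145 2 0.6;0 -0.011 0 4.5 165 2 0.6;0 -0.011 0 4.5 176 2 0.6;0 -0.011 0 4.5 181 2 0.6;0 -0.011 0 4.5 181 2 0.6;0 -0.011 0 4.5 181 2 0.6"}}

```text
clock: 3.08
position: [0.5232, 0.2294, 0.0202]
tool_rot: [-1.572, -0.001, 1.322]
force: [-0.1, 0.3, 0.2]
grip_width: 0.0512
```

```bash
python3 - <<'E'
from h import *
from workcell import monitor,cams
s=monitor.observe(); print(s['clock'],s['position'],s['tool_rot'],s['force'],s['grip_width'])
cv2.imwrite("pics/w2.png",cams.grab_frame("wrist")[:,:,::-1])
E
```

```text
3.0833 [0.5231999  0.22938599 0.02019609] [-1.57182129e+00 -6.98661826e-04  1.32228053e+00] [-0.14840028  0.26615025  0.15526333] 0.05115906161534103
```

View pics/w2.png

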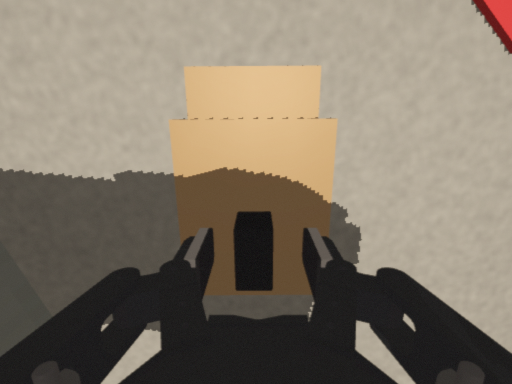

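The tab at (254,250) sits between the pads at about (205,245) and (312,245), so I'll close and lift.

>>> {"fn": "send_rows", "kwargs": {"series": "0 0 0 -1 0 0 0.15;0 0 0 -1 0 0 0.1;0 0 0 -1 0 0 0.1;0 0 0 -1 0 0 0.1;0 0 0 -1 0 0 0.1;0 0 0 -1 0 0 0.1;0 0 0 -1 -10 0 0.1;0 0 0 -1 -30 0 0.1;0 0 0 -1 -60 0 0.1;0 0 0 -1 -95 0 0.1;0 0 0 -1 -130 0 0.1;0 0 0 -1 -130 0 0.1;0 0 0 -1 -130 0 0.1", "force": 80}}

```text
clock: 4.22
position: [0.5232, 0.2285, 0.1515]
tool_rot: [-1.574, -0.002, 1.323]
force: [-0.8, -0.8, -2.3]
grip_width: 0.0181
```

```bash
python3 - <<'E'
from h import *
from workcell import monitor,cams
import pickle
s=monitor.observe(); print(s['clock'],s['position'],s['tool_rot'],s['force'],s['grip_width'])
for n in ["wrist","top"]:
    c=cams.get_calibration(n); im=cams.grab_frame(n); pickle.dump((c,im),open(f"{n}3.pkl","wb"))
    cv2.imwrite(f"pics/{n}3.png",im[:,:,::-1])
E
```

```text
4.2167 [0.52318602 0.22854469 0.15150395] [-1.57381983 -0.00186234  1.32256322] [-0.76871571 -0.77467482 -2.27933813] 0.018137091309006294
```

View pics/wrist3.png

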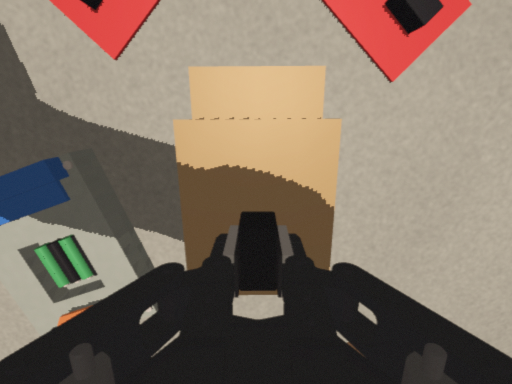

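View pics/top3.png

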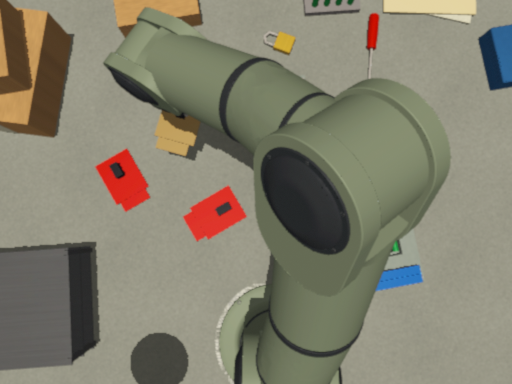

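The cover is held, with width 18 mm and the tab between the pads at (258,250). Next I'll refine the unit pose from the top view and check where the cover sits in the hand.

```bash
cat >> h.py <<'E'
def cov(yaw,tilt): return (Rn.from_euler('z',yaw)*Rn.from_euler('y',-tilt)).as_matrix()
OFF=np.array([.096,0,.020])   # TCP in the tip frame of the held cover
def tcp_for_tip(T,yaw,tilt,off=OFF): return np.array(T)+cov(yaw,tilt)@off
E
python3 - <<'E'
from h import *
from workcell import monitor
import pickle
c,im=pickle.load(open("wrist3.pkl","rb")); s=monitor.observe()
Rt=R(s['tool_rot']); M=np.array([[0,1,0],[0,0,-1],[-1,0,0]],float)
for nm,p in dict(tipL=(-81,35,4),tipR=(-81,-35,4),plL=(-55,45,5),plR=(-55,-45,5),tabf=(-3,10,31),tabf2=(-3,-10,31)).items():
    P=s['position']+Rt@M@((np.array(p)-[15,0,20])/1000); print(nm,proj(c,P).round(1))
# top view of unit
from workcell import cams
t=cv2.imread("pics/top0.png")[:,:,::-1].copy(); ct=cams.get_calibration("top")
cv2.imwrite("pics/unit.png",cv2.resize(t[65:165,235:325,::-1],None,fx=6,fy=6,interpolation=cv2.INTER_CUBIC))
k=blobs(t,(100,120,60),(125,255,255),(245,125,320,165))[0]
print(cv2.minAreaRect(k))
bx=k[:,0,:]
for side,sel in (("rear",min),("front",max)):
    pts=[(u,sel(bx[bx[:,0]==u,1])+(-.5 if sel is min else .5)) for u in range(262,302)]
    for z in (.055,):
        X=ray(ct,pts,z); f=cv2.fitLine(X[:,:2].astype(np.float32),cv2.DIST_HUBER,0,.01,.01).ravel(); print(side,f,X.mean(0))
E
```

```text
tipL [[321.7  62.2]]
tipR [[185.2  62.2]]
plL [[337.5 115. ]]
plR [[169.8 115. ]]
tabf [[273.6 224. ]]
tabf2 [[233.5 224. ]]
((281.311279296875, 143.9805450439453), (17.341163635253906, 49.52836227416992), 86.42366790771484)
rear [ 8.9506559e-02 -9.9598622e-01  4.9161562e-01 -7.2332827e-04] [0.49157498 0.00070942 0.055     ]
front [ 9.2811055e-02 -9.9568373e-01  4.4979790e-01 -3.9929681e-04] [ 4.49791361e-01 -1.62964061e-04  5.50000000e-02]
```

View pics/unit.png

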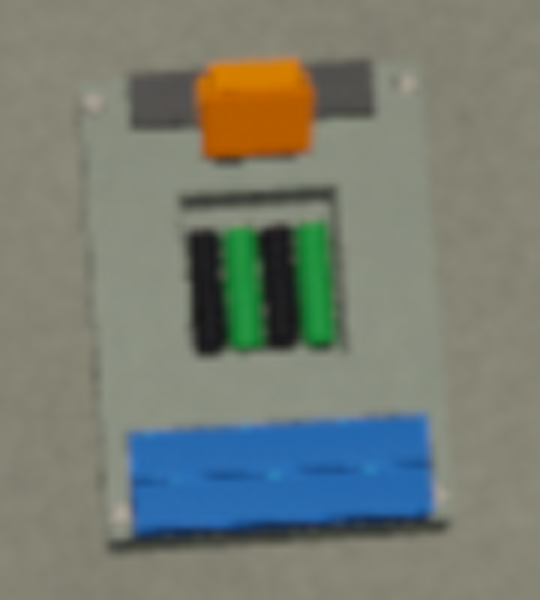

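```bash
sed -i 's/OFF=np.array(\[.096/OFF=np.array([.0945/' h.py; cat >> h.py <<'E'
SLOT=np.array([.4915,.0022]); YAW=np.radians(5.2)
def U(x,y,z): # unit coords (mm; z above deck) -> world
    o=SLOT+.055*np.array([np.cos(YAW),np.sin(YAW)])
    return np.array([*(o+Rn.from_euler('z',YAW).as_matrix()[:2,:2]@np.array([x,y])/1000),.036+z/1000])
E
python3 - <<'E'
from h import *
from workcell import monitor
s=monitor.observe()
t=np.radians(20)
p=tcp_for_tip(U(-10,0,40),YAW,t);print(p,s['position'])
print(move(s['position'],s['tool_rot'],p,down(YAW,t)))
E
```

```text
[0.61793803 0.01370676 0.12711476] [0.52211459 0.22791516 0.14899292]
(array([-0.346 , -0.3352, -0.0596]), array([-184.1,   22. , -145.5]))
```

>>> {"fn": "send_rows", "kwargs": {"series": "-0.346 -0.335 -0.06 -184 22 -145 0.1;-0.346 -0.335 -0.06 -184 22 -145 0.1;-0.346 -0.335 -0.06 -184 22 -145 0.1;-0.346 -0.335 -0.06 -184 22 -145 0.1;-0.346 -0.335 -0.06 -184 22 -145 0.1;-0.346 -0.335 -0.06 -184 22 -145 0.1;-0.346 -0.335 -0.06 -184 22 -145 0.1;-0.346 -0.335 -0.06 -184 22 -145 0.1;-0.346 -0.335 -0.06 -184 22 -145 0.1;-0.346 -0.335 -0.06 -184 22 -145 0.1"}}

```text
clock: 5.15
position: [0.6172, 0.0158, 0.1267]
tool_rot: [-1.919, -0.002, 1.663]
force: [-0.2, -0.6, -1.5]
grip_width: 0.0183
```

```bash
cat > look.py <<'E'
import sys,pickle
from h import *
from workcell import monitor,cams
i=sys.argv[1]
s=monitor.observe(); print(s['clock'],s['position'],s['tool_rot'],s['force'],s['moment'],s['grip_width'])
for n in sys.argv[2:]:
    c=cams.get_calibration(n); im=cams.grab_frame(n); pickle.dump((c,im,s),open(f"{n}{i}.pkl","wb"))
    cv2.imwrite(f"pics/{n}{i}.png",im[:,:,::-1])
# held cover's tilt and tip in unit coordinates
Rt=R(s['tool_rot']); M=np.array([[0,1,0],[0,0,-1],[-1,0,0]],float); C=Rt@M
tip=s['position']-C@OFF; o=U(0,0,0)
print("tip in unit mm",(Rn.from_euler('z',-YAW).as_matrix()@(tip-o)*1000).round(1),"cover rpy-unit deg",np.degrees(Rn.from_matrix(Rn.from_euler('z',-YAW).as_matrix()@C).as_euler('xyz')).round(2), 'q',s['qpos'].round(2))
E
python3 look.py 4 wrist scene
```

```text
5.15 [0.61723463 0.01580804 0.12673072] [-1.91940413e+00 -1.52538307e-03  1.66340397e+00] [-0.21925488 -0.55747279 -1.51715594] [-0.0358678   0.48256744 -0.00253944] 0.018284426999826416
tip in unit mm [-10.5   2.1  39.7] cover rpy-unit deg [  0.09 -19.97   0.07] q [ 0.34  0.61 -0.63  1.99  0.95  0.44  0.69]
```

View pics/wrist4.png

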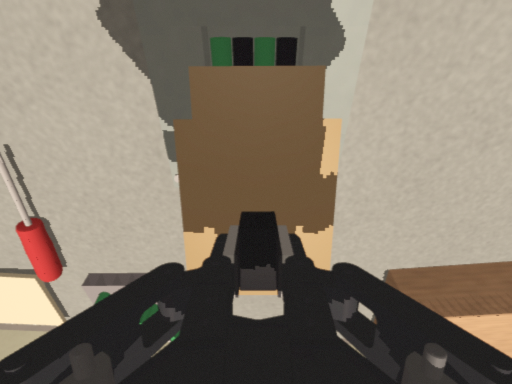

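View pics/scene4.png

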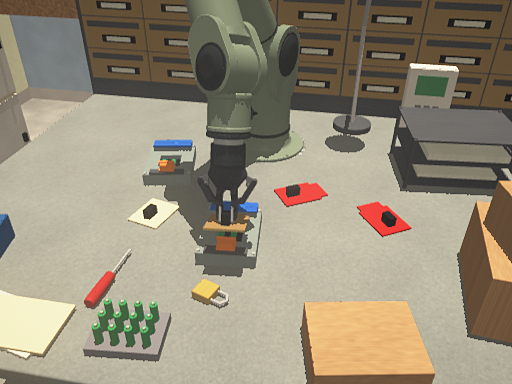

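In the wrist view the tongue is at (257,90) and the bay and batteries are centred at about (254,50), so the cover is about 2 mm towards +y. That agrees with the computed y of 2.1. I'll correct it while lowering and sliding in.

```bash
cat > plan.py <<'E'
import sys
from h import *
from workcell import monitor
s=monitor.observe()
# args: x,y,z,tilt ...   (tip in unit mm above deck, tilt deg)
for a in sys.argv[1:]:
    x,y,z,t=map(float,a.split(',')); t=np.radians(t)
    r,d=move(s['position'],s['tool_rot'],tcp_for_tip(U(x,y,z),YAW,t),down(YAW,t)); print(a,*r.round(3),*d)
E
python3 plan.py -- -35,0,12,20 -42,0,5,20 -55,0,3,20 -70,0,3,20 2>&1 || python3 plan.py " -35,0,12,20"
```

```text
Traceback (most recent call last):
  File "plan.py", line 7, in <module>
    x,y,z,t=map(float,a.split(',')); t=np.radians(t)
    ^^^^^^^
ValueError: could not convert string to float: '--'
 -35,0,12,20 0.0 0.002 0.002 -2.0 17.8 32.8
```

```bash
python3 plan.py -35,0,12,20 -42,0,5,20 -52,0,3,20 -70,0,3,20
```

```text
-35,0,12,20 0.0 0.002 0.002 -2.0 17.8 32.8
-42,0,5,20 0.0 0.002 0.002 -2.0 22.0 41.7
-52,0,3,20 0.0 0.002 0.002 -2.0 20.4 51.8
-70,0,3,20 0.0 0.002 0.002 -2.0 14.3 68.7
```

Going to tip x = -45 first, then checking in the scene view before I insert.

>>> {"fn": "send_rows", "kwargs": {"series": "0 0 0 -2 10 18 0.1;0 0 0 -2 17.8 32.8 0.1;0 0 0 -2 22 41.7 0.1;0 0 0 -2 21.5 45 0.1;0 0 0 -2 21.5 45 0.1;0 0 0 -2 21.5 45 0.1"}}

```text
clock: 5.75
position: [0.5838, 0.01, 0.0922]
tool_rot: [-1.921, -0.001, 1.663]
force: [0.1, 0.6, -0.9]
grip_width: 0.0188
```

```bash
python3 look.py 5 wrist scene; python3 -c "
import cv2
a=cv2.imread('pics/scene5.png')[185:275,180:275];cv2.imwrite('pics/s5c.png',cv2.resize(a,None,fx=6,fy=6,interpolation=2))"
```

```text
5.75 [0.58381493 0.00999745 0.09219744] [-1.92125378e+00 -8.23648214e-04  1.66262283e+00] [ 0.1284877   0.64281116 -0.88467564] [-0.02910205  0.44323527 -0.04754016] 0.01877006774503515
tip in unit mm [-44.2  -0.6   5. ] cover rpy-unit deg [  0.05 -20.08   0.04] q [ 0.25  0.61 -0.49  2.09  1.13  0.31  0.48]
```

View pics/s5c.png

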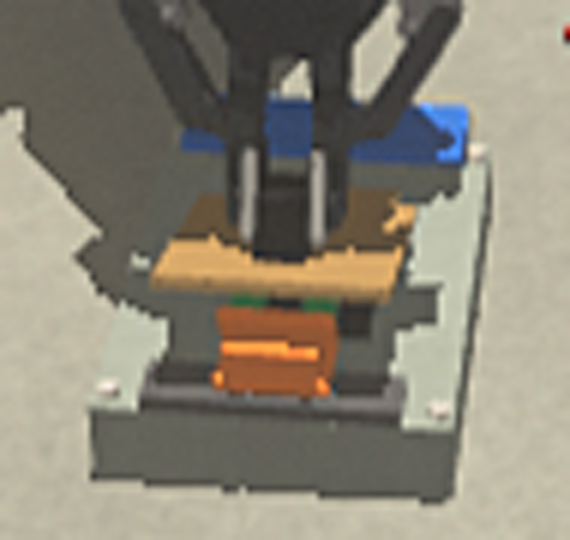

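View pics/wrist5.png

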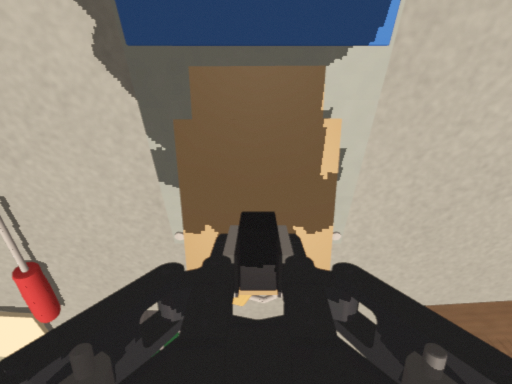

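The bar's rear edge is at row 45, columns 127–388 (centre 257.5). The tongue edge is at row 66, centre 257, so lateral position and yaw are aligned. Now the gap along x:

```bash
python3 - <<'E'
from h import *
import pickle
c,im,s=pickle.load(open("wrist5.pkl","rb"))
Ri=Rn.from_euler('z',-YAW).as_matrix(); o=U(0,0,0)
f=lambda P:(Ri@(np.asarray(P)-o).reshape(-1,3).T).T*1000
print("cam",f(c['origin']))
for z in(14,19): print("bar z",z,f(ray(c,[(127,45),(257,45),(388,45)],.036+z/1000)).round(1).tolist())
for z in(7,8,9.):print("tip",z,f(ray(c,[(191,66),(257,66),(324,66)],.036+z/1000)).round(1).tolist())
E
```

```text
cam [[-74.12483256   0.51936833 155.02678465]]
bar z 14 [[-55.7, -60.6, 14.0], [-55.8, 0.3, 14.0], [-55.8, 61.7, 14.0]]
bar z 19 [[-56.4, -58.4, 19.0], [-56.4, 0.3, 19.0], [-56.5, 59.5, 19.0]]
tip 7 [[-45.3, -33.6, 7.0], [-45.3, 0.3, 7.0], [-45.4, 34.7, 7.0]]
tip 8 [[-45.5, -33.3, 8.0], [-45.5, 0.3, 8.0], [-45.6, 34.4, 8.0]]
tip 9.0 [[-45.7, -33.1, 9.0], [-45.7, 0.3, 9.0], [-45.8, 34.2, 9.0]]
```

```bash
python3 plan.py -55,0,3,20 -71,0,2.5,20
```

```text
-55,0,3,20 0.002 -0.0 0.001 1.1 -1.8 10.9
-71,0,2.5,20 0.002 -0.0 0.001 1.1 -6.8 26.1
```

>>> {"fn": "send_rows", "kwargs": {"series": "0 0 0 0.5 -1 6 0.1;0 0 0 0.5 -1.8 11 0.1;0 0 0 0.5 -4 17.5 0.1;0 0 0 0.5 -5.5 22 0.1;0 0 0 0.5 -6.8 26 0.1;0 0 0 0.5 -6.8 26 0.1;0 0 0 0.5 -6.8 26 0.1"}}

```text
clock: 6.43
position: [0.5567, 0.0074, 0.0892]
tool_rot: [-1.921, -0.001, 1.662]
force: [0.3, 0.3, -1.8]
grip_width: 0.0185
```

```bash
python3 look.py 6 wrist scene; python3 -c "
import cv2
a=cv2.imread('pics/scene6.png')[185:275,180:275];cv2.imwrite('pics/s6c.png',cv2.resize(a,None,fx=6,fy=6,interpolation=2))"
```

```text
6.4333 [0.55669054 0.00737234 0.08921331] [-1.92061833e+00 -7.36485869e-04  1.66169150e+00] [ 0.26022905  0.30423997 -1.78459965] [-0.01454253  0.38413337 -0.01421567] 0.018469210111931054
tip in unit mm [-71.5  -0.7   2. ] cover rpy-unit deg [ 4.000e-02 -2.004e+01 -1.000e-02] q [ 0.21  0.57 -0.43  2.16  1.23  0.25  0.36]
```

View pics/s6c.png

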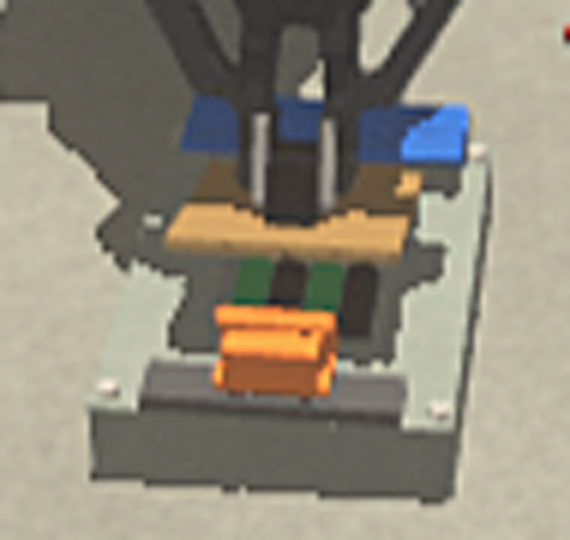

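View pics/wrist6.png

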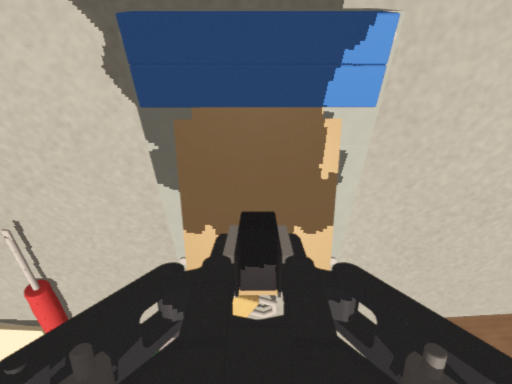

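The tongue is hidden under the bar. The bar's rear edge is at row 107 and the plate's front edge at about row 120, so roughly 15 mm is engaged. Next is the pivot.

```bash
python3 plan.py -71,-0.3,2,17 -71,-0.3,1.5,14 -71,-0.3,1,11 -71,-0.3,1,9 -71,-0.3,.5,7 -71,-0.3,0.5,5 -71,-0.3,0,3 -71,-0.3,0,1 -71,-0.3,-1,0
```

```text
-71,-0.3,2,17 0.053 -0.0 0.001 0.5 5.2 -1.2
-71,-0.3,1.5,14 0.106 -0.0 0.001 0.5 10.6 -1.7
-71,-0.3,1,11 0.158 -0.0 0.001 0.5 16.2 -1.9
-71,-0.3,1,9 0.193 -0.0 0.001 0.5 19.5 -2.0
-71,-0.3,.5,7 0.228 -0.0 0.001 0.5 23.4 -1.9
-71,-0.3,0.5,5 0.263 -0.0 0.001 0.5 26.7 -1.7
-71,-0.3,0,3 0.298 -0.0 0.001 0.5 30.6 -1.3
-71,-0.3,0,1 0.332 -0.0 0.001 0.4 33.9 -1.0
-71,-0.3,-1,0 0.35 -0.0 0.001 0.4 36.5 -0.4
```

>>> {"fn": "send_rows", "kwargs": {"series": "0.053 0 0 0.5 5.2 -1.2 0.1;0.106 0 0 0.5 10.6 -1.7 0.1;0.158 0 0 0.5 16.2 -1.9 0.1;0.193 0 0 0.5 19.5 -2 0.1;0.193 0 0 0.5 19.5 -2 0.1"}}

```text
clock: 6.95
position: [0.5659, 0.0086, 0.0708]
tool_rot: [-1.725, -0.003, 1.66]
force: [-1.8, -0.1, -1.7]
grip_width: 0.0187
```

```bash
python3 look.py 7 scene;  python3 plan.py -71,-0.3,.5,7 -71,-0.3,0.5,5 -71,-0.3,0,3 -71,-0.3,0,1 -71,-0.3,0,0 -71,-0.3,-1,0
```

```text
6.95 [0.56589234 0.00858601 0.07082579] [-1.72544079 -0.00251986  1.66010947] [-1.79788027 -0.07514819 -1.6696631 ] [0.00488173 0.61417633 0.02425983] 0.018696675061021722
tip in unit mm [-70.6  -0.2   0.5] cover rpy-unit deg [ 0.15 -8.86 -0.11] q [ 0.35  0.7  -0.65  1.98  0.84  0.56  0.8 ]
-71,-0.3,.5,7 0.034 -0.001 0.002 0.1 3.2 -0.8
-71,-0.3,0.5,5 0.069 -0.001 0.002 0.1 6.5 -1.4
-71,-0.3,0,3 0.104 -0.001 0.002 0.1 10.4 -1.7
-71,-0.3,0,1 0.139 -0.001 0.002 0.1 13.7 -2.0
-71,-0.3,0,0 0.156 -0.001 0.002 0.1 15.4 -2.1
-71,-0.3,-1,0 0.156 -0.001 0.002 0.1 16.4 -1.9
```

>>> {"fn": "send_rows", "kwargs": {"series": "0.035 0 0 0.1 3.2 -0.6 0.1;0.07 0 0 0.1 6.5 -1.1 0.1;0.104 0 0 0.1 10.4 -1.5 0.1;0.139 0 0 0.1 13.7 -1.8 0.1;0.156 0 0 0.1 15.4 -1.9 0.1;0.156 0 0 0.1 15.4 -1.9 0.1;0.156 0 0 0.1 16.4 -1.9 0.1;0.156 0 0 0.1 16.4 -1.9 0.1"}}

```text
clock: 7.67
position: [0.5695, 0.0092, 0.0562]
tool_rot: [-1.574, 0.0, 1.662]
force: [-2.0, 0.5, 9.2]
grip_width: 0.0186
```

```bash
python3 look.py 8 scene wrist; python3 -c "
import cv2
a=cv2.imread('pics/scene8.png')[185:275,180:275];cv2.imwrite('pics/s8c.png',cv2.resize(a,None,fx=6,fy=6,interpolation=2))"
```

```text
7.6667 [0.56952683 0.00920088 0.05616662] [-1.57352910e+00  1.30066539e-04  1.66177516e+00] [-2.04771592  0.52346905  9.24759549] [-0.06484262  0.6764081   0.00544077] 0.01855646843155879
tip in unit mm [-71.1  -0.1  -0.1] cover rpy-unit deg [-0.01 -0.16  0.01] q [ 0.36  0.79 -0.7   1.85  0.72  0.77  0.93]
```

View pics/s8c.png

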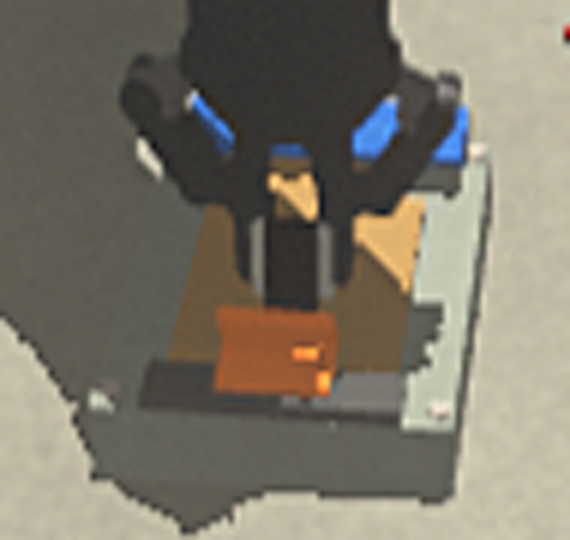

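The cover is flat (tilt -0.2°) under about 9 N, and the catch at crop (277,350) is back at its rest position over the rear edge. I'll press slightly more, relax, open and retreat up.

>>> {"fn": "send_rows", "kwargs": {"series": "0 0 0 0 0.5 0 0.1;0 0 0 0 0.5 0 0.1;0 0 0 0 -1 0 0.1;0 0 0 0 -1 0 0.4;0 0 0 0 -1 0 0.6;0 0 0 0 -1 0 0.6;0 0 0 0 -1 0 0.6;0 0 0 0 -1 0 0.6;0 0 0 0 -20 0 0.6;0 0 0 0 -50 0 0.6;0 0 0 0 -90 0 0.6;0 0 0 0 -120 0 0.6;0 0 0 0 -120 0 0.6;0 0 0 0 -120 0 0.6"}}

```text
clock: 8.93
position: [0.5701, 0.0089, 0.1769]
tool_rot: [-1.574, -0.0, 1.661]
force: [0.2, -0.2, 0.0]
grip_width: 0.0513
```

```bash
python3 look.py 9 scene wrist; python3 -c "
import cv2
a=cv2.imread('pics/scene9.png')[185:275,180:275];cv2.imwrite('pics/s9c.png',cv2.resize(a,None,fx=6,fy=6,interpolation=2))"
```

```text
8.9333 [0.57006269 0.00886018 0.17689897] [-1.57408929e+00 -1.43396845e-04  1.66105169e+00] [ 0.22964744 -0.22953503  0.01323292] [ 0.02359576  0.00161625 -0.02821818] 0.05134841038014112
tip in unit mm [-70.6  -0.4 120.6] cover rpy-unit deg [ 0.01 -0.19 -0.03] q [ 0.45  0.63 -0.82  1.78  0.55  0.97  1.06]
```

View pics/s9c.png

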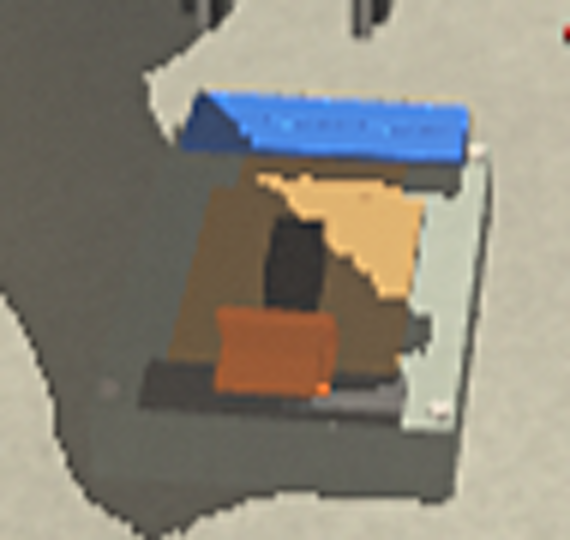

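View pics/wrist9.png

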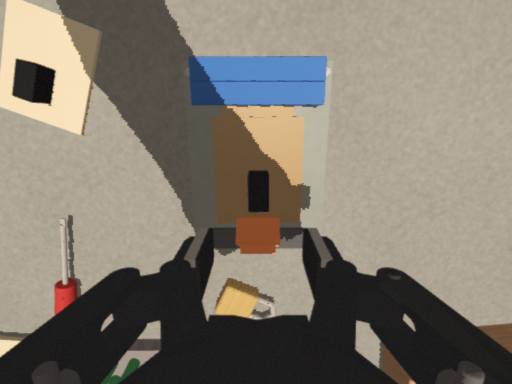

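The cover lies straight between the bar (rows 57–105) and the catch (row 217), which overlaps its rear edge. A numeric check next:

```bash
python3 - <<'E'
from h import *
import pickle
c,im,s=pickle.load(open("wrist9.pkl","rb"))
Ri=Rn.from_euler('z',-YAW).as_matrix(); o=U(0,0,0)
f=lambda p,z:((Ri@(ray(c,p,.036+z/1000)-o).T).T*1000).round(1).tolist()
hsv=cv2.cvtColor(im,cv2.COLOR_RGB2HSV)
m=cv2.inRange(hsv,(8,80,40),(28,255,255))
for u in (222,228,285,294):
    r=np.where(m[100:232,u])[0]+100; print(u,r.min(),r.max(),f([(u,r.min()-.5),(u,r.max()+.5)],5))
for v in (125,150,175,200):
    q=np.where(m[v,200:320])[0]+200; print(v,q.min(),q.max(),f([(q.min()-.5,v),(q.max()+.5,v)],5))
k=blobs(im,(2,150,60),(9,255,255),(225,205,290,260));
k=k or blobs(im,(2,180,60),(14,255,255),(225,205,290,260));x,y,w,h=cv2.boundingRect(k[0]);print("catch",x,y,w,h,f([(x+w/2,y-.5)],8))
print("bar",f([(257,105)],19))
E
python3 -c "
import cv2
a=cv2.imread('pics/wrist9.png')[90:265,180:335];cv2.imwrite('pics/w9c.png',cv2.resize(a,None,fx=3.4,fy=3.4,interpolation=2))"
```

```text
222 106 223 [[-55.6, -33.2, 5.0], [65.5, -37.8, 5.0]]
228 106 222 [[-55.6, -27.4, 5.0], [64.4, -31.3, 5.0]]
285 106 222 [[-55.6, 26.8, 5.0], [64.4, 30.2, 5.0]]
294 117 222 [[-45.5, 35.7, 5.0], [64.4, 39.9, 5.0]]
125 212 303 [[-37.6, -44.0, 5.0], [-37.6, 45.2, 5.0]]
150 213 302 [[-13.5, -44.2, 5.0], [-13.4, 45.4, 5.0]]
175 214 301 [[12.0, -44.4, 5.0], [12.1, 45.5, 5.0]]
200 216 300 [[38.9, -43.6, 5.0], [38.9, 45.7, 5.0]]
catch 236 217 44 36 [[56.3, 1.1, 8.0]]
bar [[-55.6, 0.2, 19.0]]
```

View pics/w9c.png

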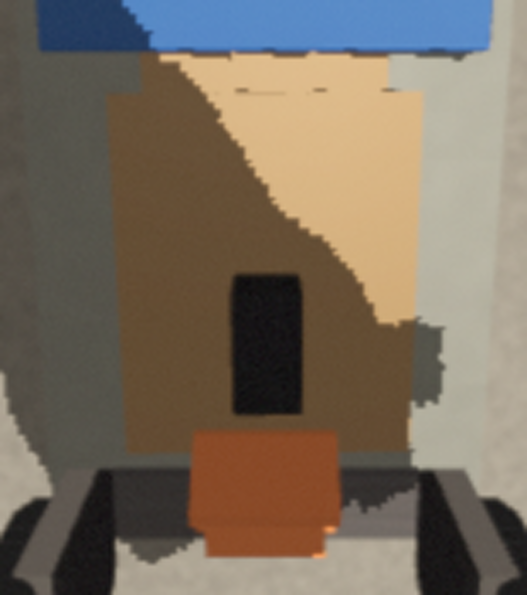

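```bash
python3 -c "
from workcell import bot
print(bot.job_done())"
```

```text
the job is handed in; nothing more can be done
None
```

The bronze tongued cover is fitted on the leftmost unit and released, and I handed the job in at about 9 s. I gripped it by its tab and slid the tongue about 15 mm under the blue bar at a 20° tilt. I then pivoted the rear down, pressing with about 9 N and then 0.5 mm further, and retreated 12 cm straight up.

**Last checks (wrist and scene views):**
- **Position:** the plate spans unit x -45.5 to 64.5, so its origin is at about +10. Its sides lie at y -44 to +45, so it is straight.
- **Flatness:** its length measures 110 mm when taken at deck height plus 5 mm, which is what a flat cover gives.
- **Catch:** the nose is back at x 56, about its rest position, and overlaps the cover's rear edge by about 8 mm.
- **Robot and cream cover:** the wrist force is about 0 N and the robot touches nothing. I never touched the cream cover.

No check failed. The cameras disagreed with each other by about 1–2 mm, within the stated calibration.

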